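# Put the chilling stones in the chill drawer, mist them and set the timer

## Robot

A 6-joint arm with a two-finger parallel gripper is mounted at the origin on the work surface. World frame = base frame: x ahead of the robot, y to its left, z up, the work surface at z = 0. Lengths are in mm, angles in rad, forces in N, time in s.
With the tool pointing down it reaches from about 350 to 775 mm from the base axis. Payload 7.3 kg.
Tool frame: the origin (TCP) lies at the very end of the fingers, on their centre line; the grasp point (between the pads) lies 19 mm behind it; z points along the fingers, y is the line along which they close (so a half turn about z gives the same grasp; the last joint's range is limited). The gripper opens to 92 mm and grips with 3 to 60 N. Pads are 19 mm wide; open, the fingers measure 130 mm over their backs; the gripper's body (75 mm by 190 mm) begins 47 mm behind the grasp point.
Start: joints at [-1.398, 0.342, 1.524, -0, 1.275, -0.146], TCP at [164.572, -498.559, 226.741] pointing down, gripper open.
Joint ranges: [-2.53, 2.53], [-0.77, 2.02], [0.04, 2.7], [-1, 4.14], [0.28, 2.66], [-3.11, 3.11]. Speed limits (rad/s): [2.57, 2.57, 3.14, 3.14, 3.14, 3.14].

## Interface

Orientations are given as [roll, pitch, yaw] about the fixed x, y, z axes, in that order (R = Rz(yaw) Ry(pitch) Rx(roll)).
In Python, from plant import get_obs, capture, close_job gives the robot as it stands. The module is installed in compiled form; this text tells all that it offers.
- The arm moves only by the shell command python3 -m handwheel 'ROWS'. ROWS is JSON, a list of rows, each a list of 3 entries, a list of its own where there are three numbers: the turn, a rotation vector about the tool's x, y, z in degrees, then the shift along the tool's x, y, z in m, then the opening, from 0 (shut) to 1 (fully open). A call has 1 to 12 rows; each row is the pose to reach, as a shift and turn from the pose commanded when the call began, along the tool's axes at that moment; what a row does not reach only later rows make up. A row lasts 1/10 s, in which the tool goes at most 50 mm and 8.59 degrees, less where a joint would pass 70% of its speed; a pose out of reach is approached as far as the arm can. A call with a gripper value outside its range is refused whole. The fingers move at their own pace and stop on an object; the grip force is fixed at half the most. Time passes only in rows, so rows that repeat a pose let the fingers close. It gives the time, the measured TCP pose, the force, the opening and the grip force at its end, in the units of the state.
- get_obs(): the state, without advancing time (a new reading comes with each control period).
- capture(name): name is "scene" or "top"; returns a dict with "image" (480x640x3 uint8, red, green, blue), "depth" (480x640 float32, mm along the optical axis (not along the pixel's ray), 0 where there is no reading), "fx", "fy", "cx", "cy" (pixels), "k1" (the pictures are not rectified: a ray, as slopes to the right and down, at radius r is drawn at 1 + k1 r^2 times it, then the intrinsics apply), "camera_from_world" (4x4, takes a point from world to camera coordinates). Camera axes: x right, y down, z forward; pixel columns grow to the right and rows downward; lengths in mm; the calibration is good to about 2 mm. A picture is of the moment at which its call begins.
- close_job(): hands the job in; it is judged then, once.
The state is a dict: "time": time; "joint_positions": joint angles; "dq": joint speeds; "tau": joint torques, N m; "tool_pos": TCP position; "tcp_rot": TCP orientation; "contact_force": force on the tool from outside, world axes, zero at the start; "moment": the same for the moment, N m; "grip_width": finger opening in mm; "finger_force": force on a finger pad.
Only numpy, scipy, OpenCV 4.12 (cv2) and the standard library are available. Lean on these libraries where they do the work, as an engineer would, in place of code of your own. Each camera call takes 0.05 s, during which the arm holds its last target. There are 200 camera calls.

## Task

Lay all the steel chilling stones from the tray side by side on the floor of the open drawer, not stacked, then mist them by pressing the cap of the canister on the cabinet right down for a moment and letting it spring back, and push the drawer fully home past its detent without slamming it. Once it is shut, start the chill: twist the bell timer past its top mark (30 minutes) and then back down to 15 minutes. Leave the tumblers and the jigger where they stand.

Things in the scene. Friction and masses are not known exactly. Their poses are not given: they have to be found in the camera images.
- stone0_center (a point): centre (15 mm above its underside) of a stainless steel chilling stone: solid hexagonal prism, 34 mm across flats, 39 mm across corners, 30 mm high, about 90 g, standing upright on the near part of the tray. z runs along the prism; x is square to one pair of flats, the other pairs lie 60 and 120 degrees about z. 4 or 5 stones are present; an absent one reads None
- stone1_center (a point): centre (15 mm above its underside) of a stainless steel chilling stone: solid hexagonal prism, 34 mm across flats, 39 mm across corners, 30 mm high, about 90 g, standing upright on the near part of the tray. z runs along the prism; x is square to one pair of flats, the other pairs lie 60 and 120 degrees about z. 4 or 5 stones are present; an absent one reads None
- stone2_center (a point): centre (15 mm above its underside) of a stainless steel chilling stone: solid hexagonal prism, 34 mm across flats, 39 mm across corners, 30 mm high, about 90 g, standing upright on the near part of the tray. z runs along the prism; x is square to one pair of flats, the other pairs lie 60 and 120 degrees about z. 4 or 5 stones are present; an absent one reads None
- stone3_center (a point): centre (15 mm above its underside) of a stainless steel chilling stone: solid hexagonal prism, 34 mm across flats, 39 mm across corners, 30 mm high, about 90 g, standing upright on the near part of the tray. z runs along the prism; x is square to one pair of flats, the other pairs lie 60 and 120 degrees about z. 4 or 5 stones are present; an absent one reads None
- stone4_center (a point): centre (15 mm above its underside) of a stainless steel chilling stone: solid hexagonal prism, 34 mm across flats, 39 mm across corners, 30 mm high, about 90 g, standing upright on the near part of the tray. z runs along the prism; x is square to one pair of flats, the other pairs lie 60 and 120 degrees about z. 4 or 5 stones are present; an absent one reads None
- tray: fixed smoked-glass tray, a flat slab without rim, 380 (x) x 200 (y) x 8 mm, origin at the centre of its underside; it carries the stones (-x part) and two tumblers (+x end), to the left or the right of the cabinet
- cabinet: fixed low walnut cabinet, 200 deep (x) x 280 wide (y) x 100 mm high, origin at the centre of its underside, x pointing away from the robot; its one drawer comes out towards the robot
- drawer (a joint): how far the drawer stands open (m): 0 = fully home. Starts 0.125 to 0.15 open (stop at 0.155) and stays where it is left (about 1.2 N friction). Near home a sprung ball detent resists with about 4 N more, from 13 to 5 mm; once past that it pulls the drawer the rest of the way and holds it seated
- drawer_in (a point): centre of the drawer's inner floor, moves with it; 19 mm above the table; x points into the cabinet, y along the width, z up. Inside 158 (x) by 228 (y) mm, side walls 49 mm high; wooden front panel at x = -97 to -85 mm, top edge 61 mm above this floor. Open by q, the inside is uncovered from x = -79 mm to x = -85 mm + q; the cabinet's top is 81 mm above this floor
- mist_cap (a joint): how far the sprung cap of the mist canister is pressed down (m): 0 = up, 0.006 = right down, which takes about 5 N (about 1 N to start it); it springs back when let go. Pressing counts from 0.004
- mist_top (a point): centre of the flat top of the mist cap, a white round cap 30 mm across and 18 mm high with a small black nozzle towards the drawer; its top is 134 mm above the table when up. The canister is let into the cabinet's top near the front corner on the robot's left, only its steel shoulder and cap stand out
- drawer_pull (a point): middle of the outer (robot-side) face of the drawer's pull, a solid brass bar 70 mm wide and 14 mm high that stands 18 mm out from the front panel, 71 mm above the table; axes as drawer_in, so pushing along +x closes the drawer
- timer (a joint): angle of the bell timer's knob (rad), 0.08 rad a minute, growing clockwise seen from above: 0 = zero mark, 1.2 = 15 minutes, 2.4 = top mark of 30 minutes, end stop at 2.7. Starts between 0 and 0.5. Turns with 0.04 N m friction and stays where it is left. White dial with a tick every 5 minutes, long thick ones at 0, 15 and 30; the white line on the knob points
- timer_grip (a point): on the timer's axis, 53 mm above the table, 10 mm below the knob's top; turns with the knob, an upright black bar 46 mm long (x axis, the way its white pointer points) and 14 mm thick (y axis: grip across this), rising 34 mm above a disc 50 mm across whose top is 29 mm above the table. The fixed round steel base is 94 mm across, 23 mm high
- tumbler0_rim (a point): centre of the mouth of a clear glass rocks tumbler, 78 mm across, 85 mm high, at the tray's far end; a bystander
- tumbler1_rim (a point): centre of the mouth of the other clear glass rocks tumbler, 78 mm across, 85 mm high, at the tray's far end; a bystander
- jigger: black plastic hourglass-shaped jigger, 42 mm across, 70 mm high, origin at its underside, standing on top of the cabinet; a bystander
Not all that is in view belongs to the job. Leave any brown, purple or turquoise look-alike of the part that bears stone2_center alone.

How it is judged:
By the outcome, as a careful person would: the job done as asked, in the order asked, and still so for the second after the job is handed in, with the robot touching nothing.
Of stone0, stone1, stone2, stone3, stone4 only 4 to 5 are there at a start; the rules pass over those that are not, and their reading is None.
At some moment in a run one of stone0, stone1, stone2, stone3, stone4 may be knocked a few centimetres aside while the robot is not near it.
Once in a run the grip may slacken for a moment while it holds something.
It also fails if it takes over 208 s, if anything falls off the work surface, if the arm or the gripper's body presses on something with over 40 N, if the wrist force passes 120 N, or if a joint passes its speed limit or range.

## Working session

There is one attempt and no reset: what is moved stays moved. The work goes in short steps, Python scripts to look and compute and a shell command to move; the robot and the scene stay as the last step left them, time stands still between calls to the robot, and variables do not carry over. Pictures are saved under pics/ and viewed, at most 14 in all, crops included, and the job is handed in when it is done.

```bash
ls; mkdir -p pics; python3 - <<'E'
from plant import *
import cv2,numpy as np
print(get_obs())
for n in("scene","top"):
    c=capture(n); np.savez(n+"0.npz",**c); cv2.imwrite(f"pics/{n}0.png",c["image"][:,:,::-1])
    print(n,c["fx"],c["fy"],c["cx"],c["cy"],c["k1"],c["camera_from_world"].round(4).tolist(),(c["depth"]>0).mean())
E
```

```text
pics
{'time': 0.0, 'joint_positions': array([-1.39801165e+00,  3.42726843e-01,  1.52502048e+00,  1.17908386e-05,
        1.27541279e+00, -1.46012415e-01]), 'dq': array([ 6.65797897e-04,  2.88741202e-04,  2.57387189e-04, -1.97127250e-03,
       -1.57717312e-06,  9.14451419e-04]), 'tau': array([-2.58915986e-05, -4.31237698e+01, -2.44220138e+01,  7.16627156e-02,
        5.59932785e-02, -1.45013391e-04]), 'tool_pos': array([ 164.49446214, -498.12949367,  226.04162651]), 'tcp_rot': array([-3.14004352e+00, -2.39210022e-04,  3.18793466e-01]), 'contact_force': array([0.10808112, 0.17545482, 0.48682919]), 'moment': array([-0.02811324,  0.02961643,  0.01431438]), 'finger_force': 0.0, 'grip_width': 91.57493199945048}
scene 441.24720624263006 441.24720624263006 311.0217891682528 238.1324300461022 -0.061341368197052236 [[-0.6663, 0.7457, 0.0075, 309.9865], [0.3869, 0.3542, -0.8514, -128.177], [-0.6375, -0.5644, -0.5245, 1399.8475], [0.0, 0.0, 0.0, 1.0]] 0.9799381510416667
top 462.3425710028348 462.3425710028348 320.1804749105066 240.8989933771368 -0.11491174314747421 [[0.0156, -0.9999, 0.007, 21.5217], [-0.9871, -0.0165, -0.1595, 551.0176], [0.1596, -0.0044, -0.9872, 1212.4794], [0.0, 0.0, 0.0, 1.0]] 0.996220703125
```

View pics/scene0.png

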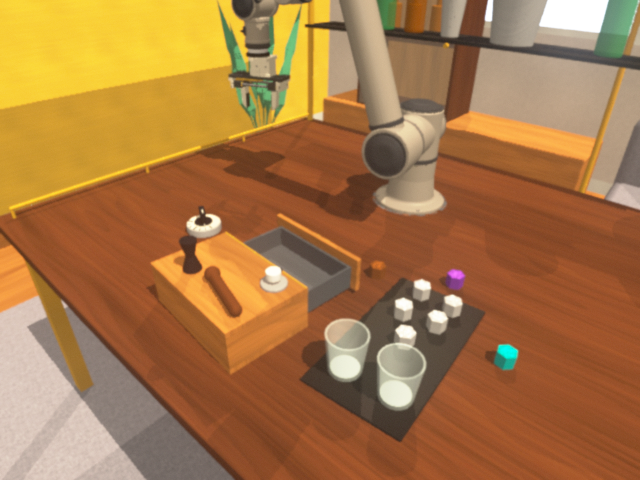

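View pics/top0.png

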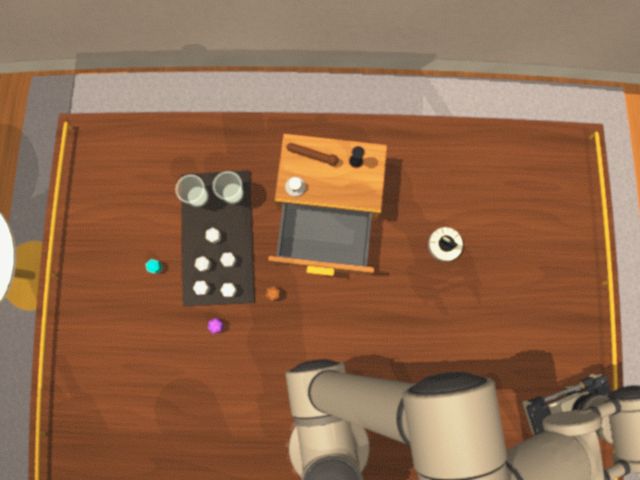

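The scene camera shows 5 white stones on the tray with the tumblers. In the top view the stones are at (213,236), (203,264), (228,260), (201,288) and (229,290). The drawer is around (325,235), the cap at (295,186), the pull at (320,271) and the timer at (446,244). The purple, turquoise and brown stones are decoys, and a muddler and the jigger stand on the cabinet.

```bash
cat > h.py <<'E'
from plant import get_obs, capture
import numpy as np, cv2
def rays(c,uv):
    uv=np.asarray(uv,float).reshape(-1,2)
    d=np.c_[(uv[:,0]-c["cx"])/c["fx"],(uv[:,1]-c["cy"])/c["fy"]]; s=d.copy()
    for _ in range(10): s=d/(1+c["k1"]*(s**2).sum(1,keepdims=True))
    M=c["camera_from_world"]; R=M[:3,:3]
    return -R.T@M[:3,3], np.c_[s,np.ones(len(s))]@R
def plane(c,uv,z):
    o,d=rays(c,uv); return o+d*((z-o[2])/d[:,2])[:,None]
def px(c,p):
    q=np.c_[np.atleast_2d(p),np.ones(len(np.atleast_2d(p)))]@c["camera_from_world"].T
    s=q[:,:2]/q[:,2:3]; s=s*(1+c["k1"]*(s**2).sum(1,keepdims=True))
    return s*c["fx"]+[c["cx"],c["cy"]]
def cloud(c):
    v,u=np.mgrid[:480,:640]; o,d=rays(c,np.c_[u.ravel(),v.ravel()])
    return (o+d*c["depth"].reshape(-1,1)).reshape(480,640,3)
def white(c,z,roi=None,name=None,thr=150,amin=60,amax=600):
    """white blobs in world frame on plane z: centre, 6-fold flat angle, area"""
    k=4; im=cv2.resize(c["image"],None,fx=k,fy=k,interpolation=cv2.INTER_CUBIC)
    hsv=cv2.cvtColor(im,cv2.COLOR_RGB2HSV)
    m=((hsv[...,2]>thr)&(hsv[...,1]<60)).astype(np.uint8)
    out=[]
    for t in cv2.findContours(m,cv2.RETR_EXTERNAL,cv2.CHAIN_APPROX_NONE)[0]:
        a=cv2.contourArea(t)/k/k
        if not amin<a<amax: continue
        P=plane(c,(t[:,0]+.5)/k-.5,z)[:,:2].astype(np.float32)
        mo=cv2.moments(P-P.mean(0)); ctr=P.mean(0)+[mo["m10"]/mo["m00"],mo["m01"]/mo["m00"]]
        if roi and not(roi[0]<ctr[0]<roi[1] and roi[2]<ctr[1]<roi[3]): continue
        e=P-ctr; r=np.hypot(*e.T); th=np.arctan2(e[:,1],e[:,0])
        w=np.hypot(*(np.roll(e,-1,0)-np.roll(e,1,0)).T)
        corner=np.degrees(np.angle((w*r**2*np.exp(6j*th)).sum()))/6
        out.append((ctr.round(1).tolist(),round(((corner+30)+30)%60-30,1),round(abs(mo["m00"]),0)))
    return out
def go(x,y,z,yaw):
    """print turn/shift in tool axes from present pose to world target (yaw deg)"""
    o=get_obs(); p=o["tool_pos"]; ps=o["tcp_rot"][2]
    d=np.array([x,y,z])-p
    t=-(yaw-np.degrees(ps)); t=(t+180)%360-180
    print("turn z %.1f shift x %.4f y %.4f z %.4f"%(t,(d[0]*np.cos(ps)+d[1]*np.sin(ps))/1e3,(d[0]*np.sin(ps)-d[1]*np.cos(ps))/1e3,-d[2]/1e3))
E
python3 - <<'E'
from h import *
T,S=[dict(np.load(n)) for n in("top0.npz","scene0.npz")]
for n,c in(("T",T),("S",S)):
    print(n,rays(c,[[0,0]])[0].round(0))
    W=cloud(c); print("table z",np.median(W[...,2][np.abs(W[...,2])<15]))
    for b in white(c,38,(300,700,100,400)): 
        u,v=px(c,[*b[0],38])[0].round().astype(int); print(b,u,v,W[v,u].round(1))
# depth-based stones
W=cloud(T); m=((W[...,2]>31)&(W[...,2]<45)).astype(np.uint8); m[:225]=0;m[300:]=0;m[:,:180]=0;m[:,245:]=0
n,l,s,ce=cv2.connectedComponentsWithStats(m)
for i in range(1,n):
    if s[i,4]>30: print(s[i,4],W[l==i].mean(0).round(1))
for uv,z in(((295,184),134),((320,271),71),((446,244),30),((358,154),170),((230,184),93),((192,189),93)): print(uv,plane(T,[uv],z).round(1), W[uv[1],uv[0]].round(1))
E
```

```text
T [ 350.   36. 1285.]
table z 0.40326908688916774
([414.7, 278.2], np.float64(2.6), 1185.0) 228 289 [416.  277.   38.3]
([418.9, 353.5], np.float64(5.0), 1195.0) 200 287 [419.7 353.7  38. ]
([484.5, 353.1], np.float64(19.8), 1203.0) 201 263 [485.5 355.3  34.6]
([497.3, 283.0], np.float64(5.3), 1201.0) 227 259 [497.4 283.4  37.9]
([564.2, 328.3], np.float64(28.9), 1204.0) 212 235 [562.1 326.8  43.6]
([680.3, 379.7], np.float64(12.1), 2945.0) 196 193 [689.4 388.2   8.9]
([692.8, 280.6], np.float64(-19.3), 3025.0) 231 190 [698.8 287.   11.1]
S [1149.  604.  623.]
table z 0.051265586297859045
([512.6, 292.4], np.float64(25.0), 2096.0) 403 308 [511.9 291.1  36.9]
([432.9, 289.0], np.float64(15.1), 2028.0) 422 289 [434.3 290.   39.8]
132 [565.3 327.8  37.8]
146 [497.8 283.   37.6]
135 [484.8 352.9  38.3]
147 [419.3 352.6  37.6]
143 [415.2 278.3  38. ]
(295, 184) [[683.5  98.  134. ]] [683.   97.9 135.8]
(320, 271) [[466.   29.8  71. ]] [465.5  29.8  75.8]
(446, 244) [[ 550.  -318.9   30. ]] [ 549.  -317.2   36. ]
(358, 154) [[754.8 -61.3 170. ]] [753.6 -61.  173.3]
(230, 184) [[692.9 274.4  93. ]] [714.8 289.6  17. ]
(192, 189) [[678.  376.6  93. ]] [700.7 400.3  10.2]
```

```bash
python3 - <<'E'
import cv2
t=cv2.imread("pics/top0.png")[120:310,170:480]; 
cv2.imwrite("pics/crop_a.png",cv2.resize(t,(790,484),interpolation=cv2.INTER_CUBIC))
E
```

```text
(no output)
```

View pics/crop_a.png

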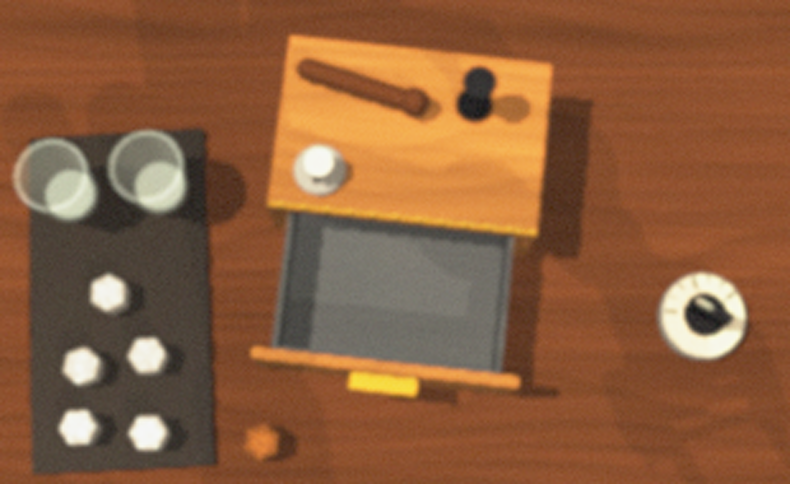

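Crop scale is 2.548. The front panel's top edge runs (252,350)-(519,383) and the cabinet's front top edge (268,206)-(538,235). The timer pointer points right and slightly down.

```bash
python3 - <<'E'
from h import *
T,S=[dict(np.load(n)) for n in("top0.npz","scene0.npz")]
f=lambda q,z: plane(T,np.array(q)/2.548+[170,120],z)
print("panel top outer edge?",f([(252,350),(519,383)],80).round(1).tolist())
W=cloud(T)
def box(m,lbl):
    P=W[m][:,:2].astype(np.float32); r=cv2.minAreaRect(P); print(lbl,m.sum(),r,cv2.boxPoints(r).round(0).tolist())
def big(m):
    n,l,s,_=cv2.connectedComponentsWithStats(m.astype(np.uint8)); return l==1+np.argmax(s[1:,4])
z=W[...,2];u=np.arange(640)[None]; v=np.arange(480)[:,None]
R=(u>255)&(u<400)&(v>110)&(v<300)
box(big(R&(np.abs(z-100)<6)),"cabtop"); box(big(R&(np.abs(z-80)<6)&(v>240)),"panel")
box(big(R&(np.abs(z-19)<7)&(v>200)),"floor")
box(big(R&(np.abs(z-73)<7)&(v>262)&(T["image"][...,2]<60)),"pull")
hsv=cv2.cvtColor(T["image"],cv2.COLOR_RGB2HSV)
m=big(R&(hsv[...,1]<70)&(hsv[...,2]>170)&(v<200)&(z>120)); print("cap",m.sum(),W[m].mean(0))
m=big((u>425)&(u<470)&(v>220)&(v<265)&(z>10)); print("timer base",W[m&(np.abs(z-23)<6)].mean(0), cv2.minEnclosingCircle(W[m][:,:2].astype(np.float32)))
k=m&(z>50); print("knob",k.sum(),W[k].mean(0)); box(k,"knob")
for c,n in((T,"T"),(S,"S")):
    a,b=px(c,[550,-318,30])[0].astype(int); I=cv2.resize(c["image"][b-30:b+30,a-30:a+30],(400,400),interpolation=cv2.INTER_CUBIC)
    cv2.imwrite(f"pics/tim{n}.png",I[:,:,::-1]); print(a,b)
a=np.hstack([cv2.imread("pics/timT.png"),cv2.imread("pics/timS.png")]); cv2.imwrite("pics/tim.png",a)
E
```

```text
panel top outer edge? [[498.8, 164.6, 80.0], [469.1, -110.8, 80.0]]
cabtop 5963 ((728.5950927734375, 4.5197296142578125), (280.4689025878906, 190.27076721191406), 84.6176528930664) [[621.0, -126.0], [810.0, -144.0], [836.0, 135.0], [647.0, 153.0]]
panel 190 ((469.1044006347656, 29.550886154174805), (68.7580795288086, 20.74054718017578), 87.14024353027344) [[457.0, -4.0], [478.0, -5.0], [481.0, 63.0], [460.0, 64.0]]
floor 4358 ((577.157958984375, 18.67639923095703), (229.11253356933594, 151.9996337890625), 84.5389175415039) [[491.0, -88.0], [642.0, -103.0], [664.0, 125.0], [512.0, 140.0]]
pull 6 ((467.7060852050781, -76.84099578857422), (12.087244987487793, 0.501904308795929), 84.97135162353516) [[467.0, -83.0], [467.0, -83.0], [468.0, -71.0], [468.0, -71.0]]
cap 103 [677.14436448  97.28018679 155.86652449]
timer base [ 551.55974223 -316.66892231   23.68481295] ((465.4466552734375, -160.66806030273438), 227.97523498535156)
knob 106 [ 541.5299095  -298.68562645  131.42819299]
knob 106 ((464.687744140625, -144.20957946777344), (42.2241325378418, 424.9737243652344), 26.782974243164062) [[350.0, 36.0], [542.0, -343.0], [579.0, -324.0], [388.0, 55.0]]
445 243
204 218
```

View pics/tim.png

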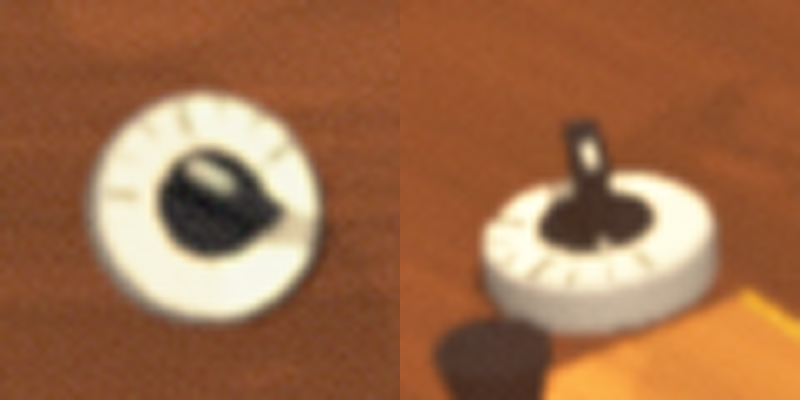

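Reading the timer crop, the ticks put 0 at about 84° world, 15 at about 16° and 30 at about −53°. The pointer is at about 57°, so it reads about 0.47 rad. The drawer's yaw is about −5.5°, with drawer_in at about (573,19) and q at about 0.146. First move: go to a clear spot and set yaw to 0.

```bash
python3 -m handwheel '[[[0,0,18.27],[0.333,-0.0986,0.026],1],[[0,0,18.27],[0.333,-0.0986,0.026],1],[[0,0,18.27],[0.333,-0.0986,0.026],1],[[0,0,18.27],[0.333,-0.0986,0.026],1],[[0,0,18.27],[0.333,-0.0986,0.026],1],[[0,0,18.27],[0.333,-0.0986,0.026],1],[[0,0,18.27],[0.333,-0.0986,0.026],1],[[0,0,18.27],[0.333,-0.0986,0.026],0.6],[[0,0,18.27],[0.333,-0.0986,0.026],0.6]]'
python3 -c "
from h import *
o=get_obs();print(o['tcp_rot'],o['joint_positions'].round(2));go(450,250,150,0)"
```

```text
time: 1.0
tool_pos: [450.6, -299.3, 200.1]
tcp_rot: [-3.141, 0.001, 0.003]
contact_force: [-0.1, 0.4, -0.2]
grip_width: 80.3
finger_force: 0.0
[-3.14091084e+00  1.09587507e-03  3.16136603e-03] [-0.73  0.39  1.52 -0.    1.23  0.84]
turn z 0.2 shift x 0.0011 y -0.5493 z 0.0501
```

```bash
cat > look.py <<'E'
from h import *
c=capture("top"); W=cloud(c)
for b in white(c,38,(350,620,200,420)): print("tray",b, "yaw",round((b[1]+60)%60-30,1))
for b in white(c,49,(450,650,-110,150)): print("drawer",b)
o=get_obs(); print("t",o["time"],"w",o["grip_width"].round(1),"f",round(o["finger_force"],1),o["tool_pos"].round(1),o["tcp_rot"].round(3),o["contact_force"].round(1))
E
python3 -m handwheel '[[[0,0,0],[-0.02,-0.45,0.04],0.55],[[0,0,0],[-0.02,-0.45,0.04],0.55],[[0,0,0],[-0.02,-0.45,0.04],0.55],[[0,0,0],[-0.02,-0.45,0.04],0.55],[[0,0,0],[-0.02,-0.45,0.04],0.55],[[0,0,0],[-0.02,-0.45,0.04],0.55],[[0,0,0],[-0.02,-0.45,0.04],0.55],[[0,0,0],[-0.02,-0.45,0.04],0.55],[[0,0,0],[-0.02,-0.45,0.04],0.55],[[0,0,0],[-0.02,-0.45,0.04],0.55],[[0,0,0],[-0.02,-0.45,0.04],0.55]]'
python3 look.py; python3 -c "
from h import *
go(415.5,278.2,100,33);go(415.5,278.2,14,33)"
```

```text
time: 2.1
tool_pos: [429.6, 149.1, 160.6]
tcp_rot: [3.141, 0.0, 0.001]
contact_force: [-0.1, -0.7, -0.2]
grip_width: 50.3
finger_force: 0.0
tray ([418.9, 353.5], np.float64(4.0), 1177.0) yaw -26.0
tray ([484.5, 353.1], np.float64(20.7), 1183.0) yaw -9.3
tray ([564.2, 328.3], np.float64(29.6), 1177.0) yaw -0.4
turn z -33.0 shift x -0.0145 y -0.1300 z 0.0607
turn z -33.0 shift x -0.0145 y -0.1300 z 0.1467Traceback (most recent call last):
  File "look.py", line 5, in <module>
    o=get_obs(); print("t",o["time"],"w",o["grip_width"].round(1),"f",round(o["finger_force"],1),o["tool_pos"].round(1),o["tcp_rot"].round(3),o["contact_force"].round(1))
                                         ^^^^^^^^^^^^^^^^^^^^^
AttributeError: 'float' object has no attribute 'round'
```

```bash
sed -i 's/o\["grip_width"\].round(1)/round(o["grip_width"],1)/' look.py
python3 -m handwheel '[[[0,0,-33],[-0.0145,-0.13,0.06],0.55],[[0,0,-33],[-0.0145,-0.13,0.06],0.55],[[0,0,-33],[-0.0145,-0.13,0.06],0.55],[[0,0,-33],[-0.0145,-0.13,0.06],0.55],[[0,0,-33],[-0.0145,-0.13,0.06],0.55],[[0,0,-33],[-0.0145,-0.13,0.10],0.55],[[0,0,-33],[-0.0145,-0.13,0.13],0.55],[[0,0,-33],[-0.0145,-0.13,0.1467],0.55],[[0,0,-33],[-0.0145,-0.13,0.1467],0.55],[[0,0,-33],[-0.0145,-0.13,0.1467],0.3],[[0,0,-33],[-0.0145,-0.13,0.1467],0.2],[[0,0,-33],[-0.0145,-0.13,0.1467],0.2]]'
python3 -m handwheel '[[[0,0,0],[0,0,0],0.2],[[0,0,0],[0,0,0],0.2],[[0,0,0],[0,0,-0.01],0.2],[[0,0,0],[0,0,-0.05],0.2],[[0,0,0],[0,0,-0.1],0.2],[[0,0,0],[0,0,-0.11],0.2],[[0,0,0],[0,0,-0.11],0.2]]'
python3 look.py; python3 -c "
from h import *
D=np.array([573,19.]);X=np.array([.9954,-.0958]);Y=np.array([.0958,.9954])
for s in((-45,-70),(-45,0),(-45,70),(2,-35),(2,35)): print(s,(D+s[0]*X+s[1]*Y).round(1))
p=D-45*X-70*Y; go(*p,124,-5.5)"
```

```text
time: 3.35
tool_pos: [416.6, 279.3, 15.4]
tcp_rot: [3.141, -0.003, 0.575]
contact_force: [1.6, -2.9, 4.0]
grip_width: 33.4
finger_force: 30.0
time: 4.05
tool_pos: [416.4, 280.2, 126.4]
tcp_rot: [3.141, -0.005, 0.576]
contact_force: [-1.1, -0.3, -1.2]
grip_width: 33.6
finger_force: 30.0
tray ([371.7, 362.9], np.float64(-3.3), 705.0) yaw 26.7
tray ([501.2, 287.9], np.float64(-22.5), 708.0) yaw 7.5
tray ([564.4, 328.2], np.float64(28.5), 1139.0) yaw -1.5
t 4.1 w 34.0 f 30.0 [415.3 279.6 124.5] [ 3.141e+00 -1.000e-03  5.760e-01] [-0.7  0.4 -1.5]
(-45, -70) [521.5 -46.4]
(-45, 0) [528.2  23.3]
(-45, 70) [534.9  93. ]
(2, -35) [571.6 -16. ]
(2, 35) [578.3  53.6]
turn z 38.5 shift x -0.0885 y 0.3312 z 0.0005
```

```bash

python3 -m handwheel '[[[0,0,38.5],[-0.0885,0.331,0],0.2],[[0,0,38.5],[-0.0885,0.331,0],0.2],[[0,0,38.5],[-0.0885,0.331,0],0.2],[[0,0,38.5],[-0.0885,0.331,0],0.2],[[0,0,38.5],[-0.0885,0.331,0],0.2],[[0,0,38.5],[-0.0885,0.331,0],0.2],[[0,0,38.5],[-0.0885,0.331,0],0.2],[[0,0,38.5],[-0.0885,0.331,0],0.2],[[0,0,38.5],[-0.0885,0.331,0],0.2]]'; python3 look.py;  python3 -c "
from h import *
go(521.5,-46.4,27,-5.5)"
```

```text
time: 5.0
tool_pos: [520.1, -46.7, 121.9]
tcp_rot: [-3.141, 0.004, -0.099]
contact_force: [0.1, 1.1, -1.3]
grip_width: 34.1
finger_force: 30.0
tray ([419.0, 353.7], np.float64(5.4), 1105.0) yaw -24.6
tray ([484.7, 353.2], np.float64(20.3), 1103.0) yaw -9.7
tray ([497.3, 283.0], np.float64(5.2), 1168.0) yaw -24.8
tray ([564.3, 328.3], np.float64(29.1), 1166.0) yaw -0.9
drawer ([529.3, -20.7], np.float64(-23.9), 581.0)
t 5.05 w 33.8 f 30.0 [520.1 -45.8 122.3] [-3.141  0.004 -0.097] [ 0.7  0.6 -1.4]
turn z -0.0 shift x 0.0015 y 0.0005 z 0.0953
```

```bash

python3 -m handwheel '[[[0,0,0],[0,0,0.05],0.2],[[0,0,0],[0,0,0.085],0.2],[[0,0,0],[0,0,0.092],0.2],[[0,0,0],[0,0,0.096],0.2],[[0,0,0],[0,0,0.096],0.2],[[0,0,0],[0,0,0.096],0.3],[[0,0,0],[0,0,0.096],0.5],[[0,0,0],[0,0,0.096],0.5],[[0,0,0],[0,0,0.096],0.5],[[0,0,0],[0,0,0.05],0.5],[[0,0,0],[0,0,0],0.55],[[0,0,0],[0,0,0],0.55]]';python3 look.py;  python3 -c "
from h import *
go(497.3,283,100,35);go(497.3,283,14,35)"
```

```text
time: 6.25
tool_pos: [525.4, -47.3, 130.4]
tcp_rot: [3.14, -0.013, -0.096]
contact_force: [-0.3, -0.5, -0.5]
grip_width: 50.1
finger_force: 0.0
tray ([419.0, 353.7], np.float64(5.1), 1107.0) yaw -24.9
tray ([484.7, 353.2], np.float64(19.9), 1104.0) yaw -10.1
tray ([497.3, 283.0], np.float64(5.5), 1171.0) yaw -24.5
tray ([564.3, 328.3], np.float64(29.2), 1172.0) yaw -0.8
drawer ([525.2, -28.8], np.float64(18.8), 943.0)
t 6.3 w 50.0 f 0.0 [523.7 -46.9 127.5] [ 3.14  -0.008 -0.096] [ 1.   0.2 -0.1]
turn z -40.5 shift x -0.0579 y -0.3259 z 0.0275
turn z -40.5 shift x -0.0579 y -0.3259 z 0.1135
```

```bash

python3 -m handwheel '[[[0,0,-40.5],[-0.056,-0.3256,0],0.55],[[0,0,-40.5],[-0.056,-0.3256,0],0.55],[[0,0,-40.5],[-0.056,-0.3256,0],0.55],[[0,0,-40.5],[-0.056,-0.3256,0],0.55],[[0,0,-40.5],[-0.056,-0.3256,0],0.55],[[0,0,-40.5],[-0.056,-0.3256,0],0.55],[[0,0,-40.5],[-0.056,-0.3256,0.04],0.55],[[0,0,-40.5],[-0.056,-0.3256,0.06],0.55],[[0,0,-40.5],[-0.056,-0.3256,0.06],0.55],[[0,0,-40.5],[-0.056,-0.3256,0.06],0.55]]'; python3 look.py
python3 -c "
from h import *
go(497.3,283,14,35)"
```

```text
time: 7.3
tool_pos: [496.7, 282.6, 63.5]
tcp_rot: [-3.141, 0.002, 0.611]
contact_force: [0.8, 0.1, -0.7]
grip_width: 50.4
finger_force: 0.0
tray ([472.0, 350.9], np.float64(26.2), 793.0) yaw -3.8
drawer ([521.0, -47.4], np.float64(23.4), 1191.0)
t 7.35 w 50.2 f 0.0 [497.5 282.6  64.5] [ 3.141e+00 -1.000e-03  6.100e-01] [-0.8  0.7 -0. ]
turn z -0.1 shift x 0.0000 y -0.0004 z 0.0505
```

```bash

python3 -m handwheel '[[[0,0,0],[0,0,0.04],0.55],[[0,0,0],[0,0,0.0505],0.55],[[0,0,0],[0,0,0.0505],0.4],[[0,0,0],[0,0,0.0505],0.2],[[0,0,0],[0,0,0.0505],0.2],[[0,0,0],[0,0,0.0505],0.2],[[0,0,0],[0,0,0.0505],0.2],[[0,0,0],[0,0,0.03],0.2],[[0,0,0],[0,0,-0.02],0.2],[[0,0,0],[0,0,-0.06],0.2],[[0,0,0],[0,0,-0.06],0.2]]'
python3 -m handwheel '[[[0,0,40.5],[-0.1236,0.2302,0],0.2],[[0,0,40.5],[-0.1236,0.2302,0],0.2],[[0,0,40.5],[-0.1236,0.2302,0],0.2],[[0,0,40.5],[-0.1236,0.2302,0],0.2],[[0,0,40.5],[-0.1236,0.2302,0],0.2],[[0,0,40.5],[-0.1236,0.2302,0],0.2],[[0,0,40.5],[-0.1236,0.2302,0],0.2],[[0,0,40.5],[-0.1236,0.2302,0],0.2],[[0,0,40.5],[-0.1236,0.2302,0],0.2]]'; python3 look.py;  python3 -c "
from h import *
go(528.2,23.3,27,-5.5)"
```

```text
time: 8.45
tool_pos: [500.1, 284.6, 130.3]
tcp_rot: [3.139, -0.012, 0.611]
contact_force: [-0.0, -0.4, -1.3]
grip_width: 33.7
finger_force: 30.0
time: 9.35
tool_pos: [527.3, 25.3, 123.8]
tcp_rot: [-3.141, 0.001, -0.094]
contact_force: [0.5, -0.2, -1.1]
grip_width: 33.7
finger_force: 30.0
tray ([419.0, 353.7], np.float64(5.2), 1116.0) yaw -24.8
tray ([484.7, 352.8], np.float64(19.6), 1153.0) yaw -10.4
tray ([564.3, 328.3], np.float64(29.3), 1176.0) yaw -0.7
drawer ([536.2, 71.0], np.float64(20.8), 678.0)
t 9.4 w 33.6 f 30.0 [527.4  25.3 123.9] [-3.141  0.    -0.093] [-0.  -0.1 -0.4]
turn z 0.1 shift x 0.0009 y 0.0019 z 0.0969
```

```bash

python3 -m handwheel '[[[0,0,0],[0.001,0.002,0.05],0.2],[[0,0,0],[0.001,0.002,0.085],0.2],[[0,0,0],[0.001,0.002,0.093],0.2],[[0,0,0],[0.001,0.002,0.097],0.2],[[0,0,0],[0.001,0.002,0.097],0.2],[[0,0,0],[0.001,0.002,0.097],0.3],[[0,0,0],[0.001,0.002,0.097],0.5],[[0,0,0],[0.001,0.002,0.097],0.5],[[0,0,0],[0.001,0.002,0.097],0.5],[[0,0,0],[0.001,0.002,0.05],0.5],[[0,0,0],[0.001,0.002,0],0.55],[[0,0,0],[0.001,0.002,0],0.55]]'
python3 -m handwheel '[[[0,0,-40.5],[-0.1403,-0.3182,0],0.55],[[0,0,-40.5],[-0.1403,-0.3182,0],0.55],[[0,0,-40.5],[-0.1403,-0.3182,0],0.55],[[0,0,-40.5],[-0.1403,-0.3182,0],0.55],[[0,0,-40.5],[-0.1403,-0.3182,0],0.55],[[0,0,-40.5],[-0.1403,-0.3182,0],0.55],[[0,0,-40.5],[-0.1403,-0.3182,0.04],0.55],[[0,0,-40.5],[-0.1403,-0.3182,0.06],0.55],[[0,0,-40.5],[-0.1403,-0.3182,0.06],0.55],[[0,0,-40.5],[-0.1403,-0.3182,0.06],0.55]]'; python3 look.py
python3 -c "
from h import *
go(419.2,353.5,14,35)"
```

```text
time: 10.6
tool_pos: [532.6, 21.2, 130.5]
tcp_rot: [3.141, -0.013, -0.096]
contact_force: [0.6, 0.8, 0.0]
grip_width: 50.1
finger_force: 0.0
time: 11.6
tool_pos: [419.4, 351.3, 64.0]
tcp_rot: [3.141, 0.001, 0.611]
contact_force: [0.0, -0.6, 0.1]
grip_width: 50.6
finger_force: 0.0
tray ([564.4, 328.1], np.float64(29.3), 1169.0) yaw -0.7
drawer ([520.9, -47.3], np.float64(24.1), 1213.0)
drawer ([529.7, 20.6], np.float64(24.2), 1216.0)
t 11.65 w 50.6 f 0.0 [420.3 351.3  64.9] [ 3.141e+00 -1.000e-03  6.100e-01] [-0.6 -1.   0.1]
turn z -0.0 shift x 0.0004 y -0.0024 z 0.0509
```

```bash

python3 -m handwheel '[[[0,0,0],[0,-0.002,0.04],0.55],[[0,0,0],[0,-0.002,0.0505],0.55],[[0,0,0],[0,-0.002,0.0505],0.4],[[0,0,0],[0,-0.002,0.0505],0.2],[[0,0,0],[0,-0.002,0.0505],0.2],[[0,0,0],[0,-0.002,0.0505],0.2],[[0,0,0],[0,-0.002,0.0505],0.2],[[0,0,0],[0,-0.002,0.03],0.2],[[0,0,0],[0,-0.002,-0.02],0.2],[[0,0,0],[0,-0.002,-0.06],0.2],[[0,0,0],[0,-0.002,-0.06],0.2]]'
python3 -m handwheel '[[[0,0,40.5],[-0.0546,0.2798,0],0.2],[[0,0,40.5],[-0.0546,0.2798,0],0.2],[[0,0,40.5],[-0.0546,0.2798,0],0.2],[[0,0,40.5],[-0.0546,0.2798,0],0.2],[[0,0,40.5],[-0.0546,0.2798,0],0.2],[[0,0,40.5],[-0.0546,0.2798,0],0.2],[[0,0,40.5],[-0.0546,0.2798,0],0.2],[[0,0,40.5],[-0.0546,0.2798,0],0.2],[[0,0,40.5],[-0.0546,0.2798,0],0.2]]'; python3 look.py;  python3 -c "
from h import *
go(534.9,93,27,-5.5)"
```

```text
time: 12.75
tool_pos: [421.1, 355.4, 130.2]
tcp_rot: [3.141, -0.012, 0.611]
contact_force: [0.5, -0.8, -1.6]
grip_width: 33.5
finger_force: 30.0
time: 13.65
tool_pos: [533.2, 93.8, 123.6]
tcp_rot: [-3.141, 0.001, -0.095]
contact_force: [-0.1, 0.5, -1.3]
grip_width: 34.0
finger_force: 30.0
tray ([484.5, 353.1], np.float64(19.3), 1179.0) yaw -10.7
tray ([564.3, 328.3], np.float64(29.0), 1177.0) yaw -1.0
drawer ([525.6, -48.1], np.float64(27.3), 478.0)
t 13.7 w 33.7 f 30.0 [533.2  94.1 123.8] [-3.141e+00  1.000e-03 -9.400e-02] [-0.6  0.8 -0.5]
turn z 0.1 shift x 0.0018 y 0.0009 z 0.0968
```

```bash

python3 -m handwheel '[[[0,0,0],[0.002,0.001,0.05],0.2],[[0,0,0],[0.002,0.001,0.085],0.2],[[0,0,0],[0.002,0.001,0.093],0.2],[[0,0,0],[0.002,0.001,0.097],0.2],[[0,0,0],[0.002,0.001,0.097],0.2],[[0,0,0],[0.002,0.001,0.097],0.3],[[0,0,0],[0.002,0.001,0.097],0.5],[[0,0,0],[0.002,0.001,0.097],0.5],[[0,0,0],[0.002,0.001,0.097],0.5],[[0,0,0],[0.002,0.001,0.05],0.5],[[0,0,0],[0.002,0.001,0],0.55],[[0,0,0],[0.002,0.001,0],0.55]]'
python3 -m handwheel '[[[0,0,4.5],[-0.0751,-0.2541,0],0.55],[[0,0,4.5],[-0.0751,-0.2541,0],0.55],[[0,0,4.5],[-0.0751,-0.2541,0],0.55],[[0,0,4.5],[-0.0751,-0.2541,0],0.55],[[0,0,4.5],[-0.0751,-0.2541,0],0.55],[[0,0,4.5],[-0.0751,-0.2541,0],0.55],[[0,0,4.5],[-0.0751,-0.2541,0.04],0.55],[[0,0,4.5],[-0.0751,-0.2541,0.06],0.55],[[0,0,4.5],[-0.0751,-0.2541,0.06],0.55],[[0,0,4.5],[-0.0751,-0.2541,0.06],0.55]]'; python3 look.py
python3 -c "
from h import *
go(484.7,353.1,14,-10)"
```

```text
time: 14.9
tool_pos: [539.8, 91.7, 130.6]
tcp_rot: [-3.14, -0.012, -0.096]
contact_force: [0.0, -0.9, -0.2]
grip_width: 50.4
finger_force: 0.0
time: 15.9
tool_pos: [485.9, 351.3, 64.2]
tcp_rot: [3.141, 0.0, -0.175]
contact_force: [0.2, -0.3, 1.4]
grip_width: 50.6
finger_force: 0.0
tray ([564.3, 328.1], np.float64(28.6), 1137.0) yaw -1.4
drawer ([515.3, 34.6], np.float64(-26.0), 1167.0)
drawer ([520.4, -47.3], np.float64(25.2), 1208.0)
drawer ([540.1, 88.7], np.float64(21.4), 971.0)
t 15.95 w 50.7 f 0.0 [486.4 351.6  65.1] [-3.141e+00 -1.000e-03 -1.750e-01] [-0.2  0.4 -0. ]
turn z -0.0 shift x -0.0020 y -0.0012 z 0.0511
```

```bash

python3 -m handwheel '[[[0,0,0],[-0.002,-0.0015,0.04],0.55],[[0,0,0],[-0.002,-0.0015,0.0505],0.55],[[0,0,0],[-0.002,-0.0015,0.0505],0.4],[[0,0,0],[-0.002,-0.0015,0.0505],0.2],[[0,0,0],[-0.002,-0.0015,0.0505],0.2],[[0,0,0],[-0.002,-0.0015,0.0505],0.2],[[0,0,0],[-0.002,-0.0015,0.0505],0.2],[[0,0,0],[-0.002,-0.0015,0.03],0.2],[[0,0,0],[-0.002,-0.0015,-0.02],0.2],[[0,0,0],[-0.002,-0.0015,-0.06],0.2],[[0,0,0],[-0.002,-0.0015,-0.06],0.2]]'
python3 -m handwheel '[[[0,0,-4.5],[0.1497,0.3484,0],0.2],[[0,0,-4.5],[0.1497,0.3484,0],0.2],[[0,0,-4.5],[0.1497,0.3484,0],0.2],[[0,0,-4.5],[0.1497,0.3484,0],0.2],[[0,0,-4.5],[0.1497,0.3484,0],0.2],[[0,0,-4.5],[0.1497,0.3484,0],0.2],[[0,0,-4.5],[0.1497,0.3484,0],0.2],[[0,0,-4.5],[0.1497,0.3484,0],0.2],[[0,0,-4.5],[0.1497,0.3484,0],0.2],[[0,0,-4.5],[0.1497,0.3484,0],0.2]]'; python3 look.py;  python3 -c "
from h import *
go(571.6,-16,27,-5.5)
c=capture('top');cv2.imwrite('pics/d1.png',cv2.resize(c['image'][160:310,170:400],(800,522),interpolation=cv2.INTER_CUBIC)[:,:,::-1])"
```

```text
time: 17.05
tool_pos: [486.8, 355.4, 130.5]
tcp_rot: [-3.134, -0.009, -0.174]
contact_force: [0.3, -0.2, -0.4]
grip_width: 33.7
finger_force: 30.0
time: 18.05
tool_pos: [570.1, -15.9, 123.2]
tcp_rot: [-3.141, 0.002, -0.098]
contact_force: [-0.1, -0.1, -1.2]
grip_width: 33.6
finger_force: 30.0
tray ([564.3, 328.3], np.float64(29.7), 1159.0) yaw -0.3
drawer ([537.7, 91.5], np.float64(29.3), 1074.0)
drawer ([593.6, 20.1], np.float64(-21.8), 734.0)
t 18.1 w 33.5 f 30.0 [570.  -15.  123.4] [-3.141e+00  2.000e-03 -9.600e-02] [ 0.2  0.3 -0.5]
turn z -0.0 shift x 0.0017 y 0.0009 z 0.0964
```

View pics/d1.png

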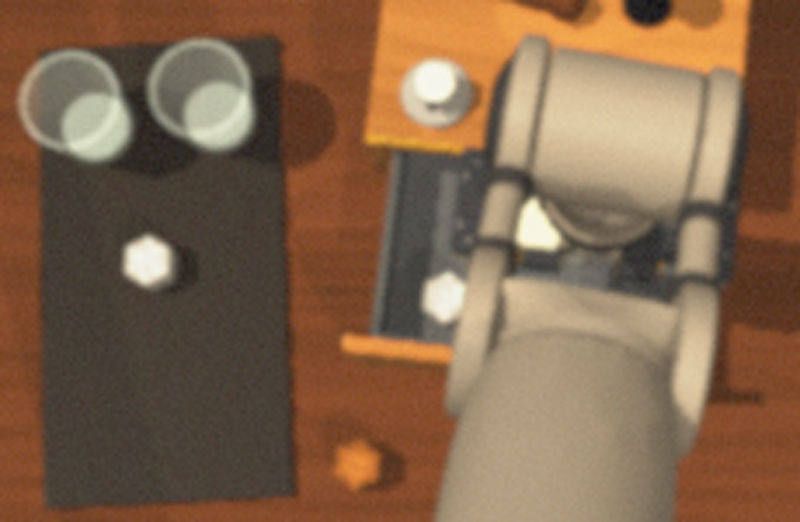

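The picture shows the last tray stone at (150,262), a stone in the drawer's front-left at (443,297), and the tumblers untouched. Next: release this stone and approach the last one.

```bash

python3 -m handwheel '[[[0,0,0],[0.002,0.001,0.05],0.2],[[0,0,0],[0.002,0.001,0.085],0.2],[[0,0,0],[0.002,0.001,0.093],0.2],[[0,0,0],[0.002,0.001,0.097],0.2],[[0,0,0],[0.002,0.001,0.097],0.2],[[0,0,0],[0.002,0.001,0.097],0.3],[[0,0,0],[0.002,0.001,0.097],0.5],[[0,0,0],[0.002,0.001,0.097],0.5],[[0,0,0],[0.002,0.001,0.097],0.5],[[0,0,0],[0.002,0.001,0.05],0.5],[[0,0,0],[0.002,0.001,0],0.55],[[0,0,0],[0.002,0.001,0],0.55]]'
python3 -m handwheel '[[[0,0,-4.5],[-0.0403,-0.342,0],0.55],[[0,0,-4.5],[-0.0403,-0.342,0],0.55],[[0,0,-4.5],[-0.0403,-0.342,0],0.55],[[0,0,-4.5],[-0.0403,-0.342,0],0.55],[[0,0,-4.5],[-0.0403,-0.342,0],0.55],[[0,0,-4.5],[-0.0403,-0.342,0],0.55],[[0,0,-4.5],[-0.0403,-0.342,0],0.55],[[0,0,-4.5],[-0.0403,-0.342,0.04],0.55],[[0,0,-4.5],[-0.0403,-0.342,0.06],0.55],[[0,0,-4.5],[-0.0403,-0.342,0.06],0.55],[[0,0,-4.5],[-0.0403,-0.342,0.06],0.55]]'; python3 look.py
python3 -c "
from h import *
go(564.5,328.3,14,-1)"
```

```text
time: 19.35
tool_pos: [576.7, -17.3, 131.1]
tcp_rot: [3.141, -0.013, -0.096]
contact_force: [1.0, -0.6, 0.4]
grip_width: 50.2
finger_force: 0.0
time: 20.45
tool_pos: [565.5, 327.5, 64.3]
tcp_rot: [3.142, -0.0, -0.018]
contact_force: [0.3, 0.8, 1.2]
grip_width: 50.7
finger_force: 0.0
drawer ([509.0, 41.8], np.float64(20.8), 457.0)
drawer ([520.5, -47.3], np.float64(25.9), 1181.0)
drawer ([541.0, 89.9], np.float64(22.6), 525.0)
drawer ([573.4, -17.6], np.float64(25.7), 1225.0)
t 20.5 w 50.6 f 0.0 [566.2 327.6  65.2] [-3.141e+00 -2.000e-03 -1.800e-02] [ 0.3 -0.9  0.8]
turn z -0.0 shift x -0.0017 y -0.0006 z 0.0512
```

```bash

python3 -m handwheel '[[[0,0,0],[-0.002,-0.0005,0.04],0.55],[[0,0,0],[-0.002,-0.0005,0.0505],0.55],[[0,0,0],[-0.002,-0.0005,0.0505],0.4],[[0,0,0],[-0.002,-0.0005,0.0505],0.2],[[0,0,0],[-0.002,-0.0005,0.0505],0.2],[[0,0,0],[-0.002,-0.0005,0.0505],0.2],[[0,0,0],[-0.002,-0.0005,0.0505],0.2],[[0,0,0],[-0.002,-0.0005,0.03],0.2],[[0,0,0],[-0.002,-0.0005,-0.02],0.2],[[0,0,0],[-0.002,-0.0005,-0.06],0.2],[[0,0,0],[-0.002,-0.0005,-0.06],0.2]]'
python3 -m handwheel '[[[0,0,4.5],[0.0203,0.272,0],0.2],[[0,0,4.5],[0.0203,0.272,0],0.2],[[0,0,4.5],[0.0203,0.272,0],0.2],[[0,0,4.5],[0.0203,0.272,0],0.2],[[0,0,4.5],[0.0203,0.272,0],0.2],[[0,0,4.5],[0.0203,0.272,0],0.2],[[0,0,4.5],[0.0203,0.272,0],0.2],[[0,0,4.5],[0.0203,0.272,0],0.2],[[0,0,4.5],[0.0203,0.272,0],0.2]]'; python3 look.py;  python3 -c "
from h import *
go(580,56,27,-5.5)"
```

```text
time: 21.6
tool_pos: [566.5, 329.7, 131.3]
tcp_rot: [-3.136, -0.011, -0.017]
contact_force: [1.6, -0.6, -0.3]
grip_width: 33.8
finger_force: 30.0
time: 22.5
tool_pos: [578.5, 57.0, 123.8]
tcp_rot: [-3.141, 0.001, -0.095]
contact_force: [0.3, 0.1, 0.1]
grip_width: 33.5
finger_force: 30.0
drawer ([519.8, -47.2], np.float64(27.0), 1133.0)
drawer ([602.7, 112.1], np.float64(-15.7), 775.0)
t 22.55 w 34.0 f 30.0 [578.6  57.2 123.8] [-3.141  0.    -0.094] [ 0.   0.6 -0.7]
turn z 0.1 shift x 0.0015 y 0.0011 z 0.0968
```

Place it, then back away toward the robot's left to view the drawer.

```bash

python3 -m handwheel '[[[0,0,0],[0.0015,0.001,0.05],0.2],[[0,0,0],[0.0015,0.001,0.085],0.2],[[0,0,0],[0.0015,0.001,0.093],0.2],[[0,0,0],[0.0015,0.001,0.097],0.2],[[0,0,0],[0.0015,0.001,0.097],0.2],[[0,0,0],[0.0015,0.001,0.097],0.3],[[0,0,0],[0.0015,0.001,0.097],0.5],[[0,0,0],[0.0015,0.001,0.097],0.5],[[0,0,0],[0.0015,0.001,0.097],0.5],[[0,0,0],[0.0015,0.001,0.05],0.5],[[0,0,0],[0.0015,0.001,0],0.5],[[0,0,0],[0.0015,0.001,-0.05],0]]'
python3 -m handwheel '[[[0,0,0],[-0.05,-0.25,-0.02],0],[[0,0,0],[-0.05,-0.25,-0.02],0],[[0,0,0],[-0.05,-0.25,-0.02],0],[[0,0,0],[-0.05,-0.25,-0.02],0],[[0,0,0],[-0.05,-0.25,-0.02],0],[[0,0,0],[-0.05,-0.25,-0.02],0],[[0,0,0],[-0.05,-0.25,-0.02],0],[[0,0,0],[-0.05,-0.25,-0.02],0]]'; python3 look.py
python3 - <<'E'
from h import *
c=capture('top');np.savez("t1.npz",**c);cv2.imwrite('pics/d2.png',cv2.resize(c['image'][120:290,250:480],(800,591),interpolation=cv2.INTER_CUBIC)[:,:,::-1])
# cap top by ray on z=134
k=4;a,b=270,165;I=cv2.resize(c["image"][b:b+45,a:a+50],None,fx=k,fy=k,interpolation=cv2.INTER_CUBIC)
h=cv2.cvtColor(I,cv2.COLOR_RGB2HSV);print(h[::12,::12,2]);print(h[::12,::12,1])
E
```

```text
time: 23.75
tool_pos: [579.8, 54.6, 175.7]
tcp_rot: [3.141, 0.001, -0.096]
contact_force: [2.5, 0.0, 1.1]
grip_width: 41.3
finger_force: 0.0
time: 24.55
tool_pos: [554.5, 307.2, 193.8]
tcp_rot: [3.141, 0.0, -0.097]
contact_force: [0.0, -0.6, -0.9]
grip_width: 0.6
finger_force: 0.0
drawer ([522.9, -46.6], np.float64(25.6), 581.0)
drawer ([541.4, 89.9], np.float64(-29.0), 532.0)
drawer ([573.5, -18.1], np.float64(24.9), 799.0)
drawer ([583.6, 53.6], np.float64(22.0), 1045.0)
t 24.6 w 0.2 f 0.0 [554.7 306.8 193.8] [ 3.141  0.    -0.098] [0.5 0.2 0.1]
[[127 125 128 188 242 241 240 239 239 238 238 237 238 239 239 240 240]
 [128 121 122 201 241 241 241 240 240 240 241 240 240 240 239 239 240]
 [129 126 126 218 236 233 233 235 240 240 240 240 240 239 240 240 240]
 [131 133 131 227 237 224 221 220 224 235 238 239 240 240 240 240 240]
 [128 130 134 235 240 232 230 224 225 223 228 231 232 232 234 234 236]
 [130 128 136 233 231 225 223 245 247 247 235 220 236 236 235 233 233]
 [125 120 154 237 236 228 225 248 247 247 244 172 214 233 233 234 234]
 [128 124 160 231 233 230 231 247 247 247 229 160
[... 885 characters left out ...]
171 178 178 181 101  12   3   4  27  96 178 177 177 176 171]
 [169 174 174 180 175 145  40   3   4   4  15  52 168 175 176 177 178]
 [159 169 171 176 175 111  36   5   3   3  28  41 118 177 175 175 174]
 [168 165 172 174 178 119  37  34  25  26  47  44 132 179 176 175 176]
 [181 171 181 178 176 165  50  36  50  45  46  65 171 175 180 174 175]
 [164 168 180 177 178 180 151  71  41  44  69 164 178 172 177 178 177]
 [185 177 179 179 179 180 177 182 168 174 177 176 175 174 174 174 177]
 [181 169 188 184 188 189 189 186 183 180 178 178 181 178 172 177 178]
 [167 180 159 157 143  64  74 103 137 142 167 180 184 186 191 184 185]
 [167 169 165 164 124  22  16  21  21  21  18  24  27  38  59  74 107]]
```

View pics/d2.png

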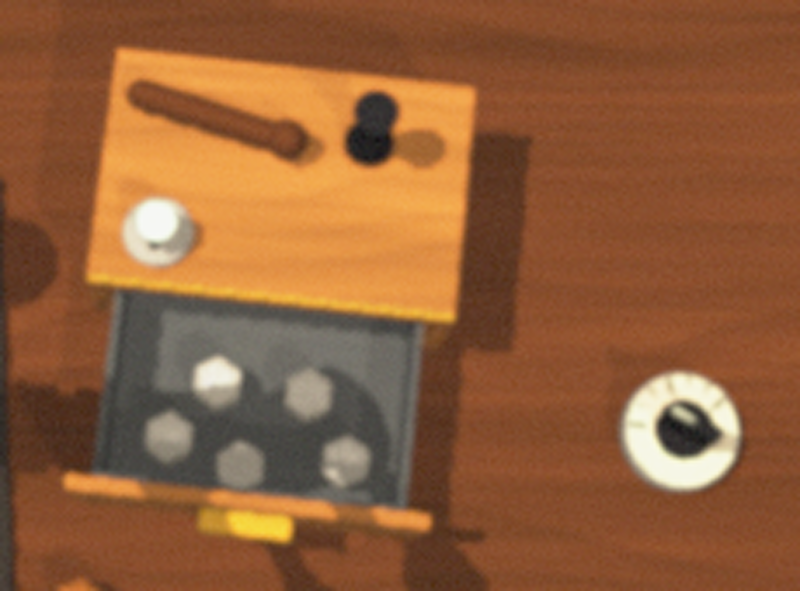

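All five stones stand apart on the drawer floor, at crop positions (217,382), (308,394), (168,436), (240,464) and (345,461). The cap's top is at image pixel (295,183). Next, move above the cap.

```bash
python3 - <<'E'
from h import *
c=dict(np.load("t1.npz")); b=white(c,134,(640,730,60,140),thr=236,amin=15); print(b)
p=plane(c,[[295.2,183]],134)[0]; print(p); go(p[0],p[1],150,-5.5)
E
```

```text
[([686.3, 99.7], np.float64(-13.5), 665.0)]
[686.16430693  97.56107709 134.        ]
turn z -0.1 shift x 0.1512 y 0.1951 z 0.0439
```

```bash

python3 -m handwheel '[[[0,0,0],[0.151,0.194,0],0],[[0,0,0],[0.151,0.194,0],0],[[0,0,0],[0.151,0.194,0],0],[[0,0,0],[0.151,0.194,0],0],[[0,0,0],[0.151,0.194,0],0],[[0,0,0],[0.151,0.194,0],0],[[0,0,0],[0.151,0.194,0.03],0],[[0,0,0],[0.151,0.194,0.044],0],[[0,0,0],[0.151,0.194,0.044],0],[[0,0,0],[0.151,0.194,0.044],0],[[0,0,0],[0.151,0.194,0.044],0]]'
python3 look.py | tail -1
python3 -m handwheel '[[[0,0,0],[0,0,0.006],0],[[0,0,0],[0,0,0.012],0],[[0,0,0],[0,0,0.015],0],[[0,0,0],[0,0,0.017],0],[[0,0,0],[0,0,0.017],0]]'
```

```text
time: 25.75
tool_pos: [686.6, 101.1, 151.5]
tcp_rot: [-3.141, -0.002, -0.096]
contact_force: [0.2, 0.3, -0.0]
grip_width: 0.2
finger_force: 0.0
t 25.8 w 0.3 f 0.0 [686.7 101.1 151.5] [-3.141e+00 -2.000e-03 -9.600e-02] [-0.2 -0.3  0.9]
time: 26.3
tool_pos: [685.8, 100.9, 132.8]
tcp_rot: [3.142, 0.001, -0.096]
contact_force: [-1.4, -0.3, 2.2]
grip_width: 0.3
finger_force: 1.0
```

Contact at z ≈ 133. Press down further in small steps, hold, then release.

```bash

python3 -m handwheel '[[[0,0,0],[0,0,0.003],0],[[0,0,0],[0,0,0.005],0],[[0,0,0],[0,0,0.007],0],[[0,0,0],[0,0,0.007],0]]'
python3 -m handwheel '[[[0,0,0],[0,0,0.001],0],[[0,0,0],[0,0,0.002],0],[[0,0,0],[0,0,0.002],0],[[0,0,0],[0,0,0.002],0]]'
```

```text
time: 26.7
tool_pos: [686.4, 100.8, 128.1]
tcp_rot: [-3.141, -0.002, -0.096]
contact_force: [-5.0, -0.8, 12.2]
grip_width: 0.4
finger_force: 6.0
time: 27.1
tool_pos: [686.4, 100.8, 127.9]
tcp_rot: [-3.141, -0.003, -0.096]
contact_force: [-8.0, -0.4, 19.5]
grip_width: 0.7
finger_force: 9.9
```

```bash

python3 -m handwheel '[[[0,0,0],[0,0,-0.01],0],[[0,0,0],[0,0,-0.03],0],[[0,0,0],[0,0,-0.07],0],[[0,0,0],[-0.2446,0.0924,-0.07],0],[[0,0,0],[-0.2446,0.0924,-0.07],0],[[0,0,0],[-0.2446,0.0924,-0.07],0],[[0,0,0],[-0.2446,0.0924,-0.07],0],[[0,0,0],[-0.2446,0.0924,-0.07],0],[[0,0,0],[-0.2446,0.0924,-0.07],0],[[0,0,0],[-0.2446,0.0924,-0.07],0],[[0,0,0],[-0.2446,0.0924,-0.07],0],[[0,0,0],[-0.2446,0.0924,-0.07],0]]'
python3 look.py; python3 -c "
from h import *
go(434,32.3,58,-5.5)
c=capture('scene');np.savez('s1.npz',**c);cv2.imwrite('pics/s1.png',c['image'][:,:,::-1])"
```

```text
time: 28.3
tool_pos: [435.5, 32.3, 194.0]
tcp_rot: [-3.142, -0.001, -0.096]
contact_force: [0.4, -0.1, -0.5]
grip_width: 0.3
finger_force: 0.0
drawer ([573.5, -17.8], np.float64(24.0), 1245.0)
drawer ([581.4, 53.6], np.float64(24.7), 1243.0)
t 28.35 w 0.2 f 0.0 [435.2  32.4 193.9] [ 3.142e+00 -1.000e-03 -9.600e-02] [ 0.4  0.2 -0.8]
turn z 0.0 shift x -0.0012 y 0.0002 z 0.1359
```

View pics/s1.png

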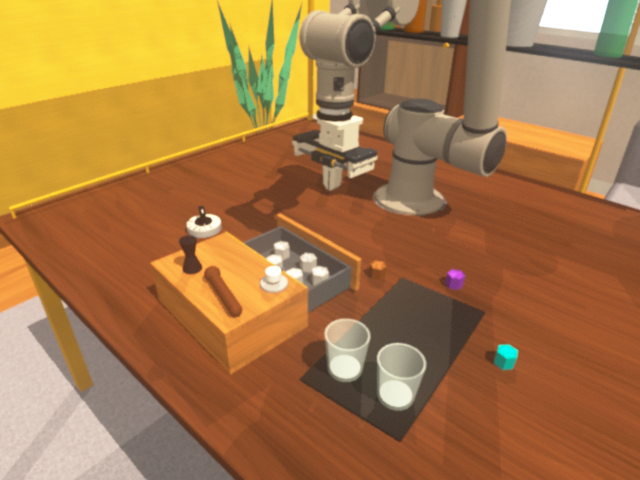

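The scene view shows all five stones flat in the drawer around (300,260), the cap sprung back at (273,273), and the bystanders undisturbed. Descend in front of the pull and feel for contact.

```bash

python3 -m handwheel '[[[0,0,0],[-0.001,0,0.05],0],[[0,0,0],[-0.001,0,0.1],0],[[0,0,0],[-0.001,0,0.136],0],[[0,0,0],[-0.001,0,0.136],0],[[0,0,0],[0.005,0,0.136],0],[[0,0,0],[0.009,0,0.136],0],[[0,0,0],[0.012,0,0.136],0],[[0,0,0],[0.015,0,0.136],0],[[0,0,0],[0.018,0,0.136],0],[[0,0,0],[0.018,0,0.136],0]]'
python3 -m handwheel '[[[0,0,0],[0.004,0,0],0],[[0,0,0],[0.008,0,0],0],[[0,0,0],[0.012,0,0],0],[[0,0,0],[0.016,0,0],0],[[0,0,0],[0.020,0,0],0],[[0,0,0],[0.024,0,0],0],[[0,0,0],[0.028,0,0],0],[[0,0,0],[0.032,0,0],0],[[0,0,0],[0.036,0,0],0],[[0,0,0],[0.04,0,0],0]]'
```

```text
time: 29.4
tool_pos: [452.4, 30.4, 58.5]
tcp_rot: [3.142, -0.001, -0.096]
contact_force: [-0.3, -0.7, -0.9]
grip_width: 0.3
finger_force: 0.0
time: 30.4
tool_pos: [491.8, 26.6, 58.0]
tcp_rot: [3.142, 0.0, -0.096]
contact_force: [-0.3, 0.2, 0.9]
grip_width: 0.7
finger_force: 0.7
```

```bash
python3 look.py; python3 -m handwheel '[[[0,0,0],[0.004,0,0],0],[[0,0,0],[0.008,0,0],0],[[0,0,0],[0.012,0,0],0],[[0,0,0],[0.016,0,0],0],[[0,0,0],[0.020,0,0],0]]'
python3 -c "
from h import *
c=capture('scene');cv2.imwrite('pics/s2.png',cv2.resize(c['image'][150:370,120:420],(800,587))[:,:,::-1])"
```

```text
drawer ([614.1, -22.0], np.float64(23.6), 1199.0)
drawer ([622.3, 49.6], np.float64(24.2), 1141.0)
t 30.45 w 0.4 f 0.0 [492.7  26.5  58.1] [ 3.141e+00 -1.000e-03 -9.600e-02] [ 0.9  0.1 -0.7]
time: 30.95
tool_pos: [511.7, 24.7, 58.0]
tcp_rot: [3.142, 0.0, -0.096]
contact_force: [-1.3, -0.5, -0.4]
grip_width: 0.4
finger_force: 0.7
```

View pics/s2.png

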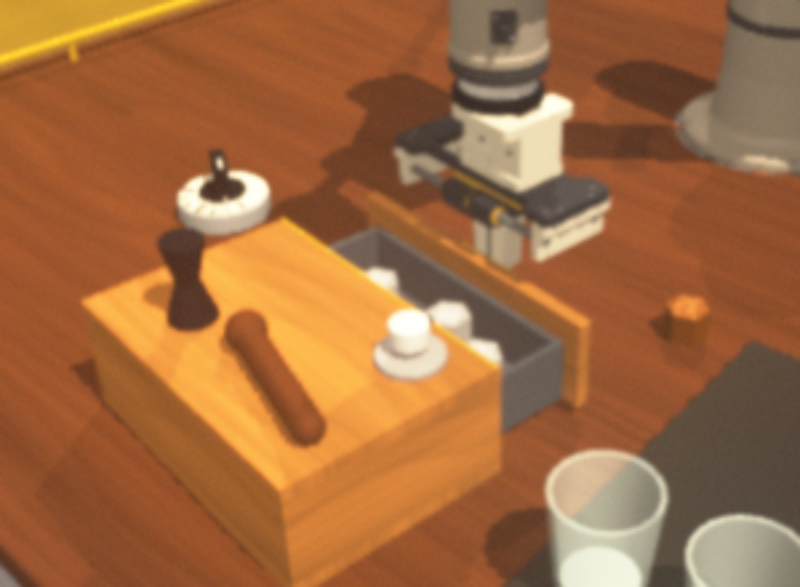

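The drawer is following the fingers, now about 86 mm open with the stones upright. Keep pushing, slower near home.

```bash
python3 -m handwheel '[[[0,0,0],[0.005,0,0],0],[[0,0,0],[0.01,0,0],0],[[0,0,0],[0.015,0,0],0],[[0,0,0],[0.02,0,0],0],[[0,0,0],[0.025,0,0],0],[[0,0,0],[0.03,0,0],0],[[0,0,0],[0.035,0,0],0],[[0,0,0],[0.04,0,0],0],[[0,0,0],[0.045,0,0],0],[[0,0,0],[0.05,0,0],0],[[0,0,0],[0.055,0,0],0],[[0,0,0],[0.06,0,0],0]]'
python3 -m handwheel '[[[0,0,0],[0.002,0,0],0],[[0,0,0],[0.004,0,0],0],[[0,0,0],[0.006,0,0],0],[[0,0,0],[0.008,0,0],0],[[0,0,0],[0.01,0,0],0],[[0,0,0],[0.012,0,0],0],[[0,0,0],[0.014,0,0],0]]'
python3 -m handwheel '[[[0,0,0],[0.001,0,0],0],[[0,0,0],[0.002,0,0],0],[[0,0,0],[0.003,0,0],0],[[0,0,0],[0.004,0,0],0]]'
```

```text
time: 32.2
tool_pos: [571.5, 19.0, 58.0]
tcp_rot: [3.141, 0.0, -0.096]
contact_force: [-2.4, 0.3, -0.0]
grip_width: 0.2
finger_force: 0.7
time: 32.9
tool_pos: [584.3, 17.7, 58.1]
tcp_rot: [3.141, 0.002, -0.096]
contact_force: [-8.2, -0.2, 5.7]
grip_width: 0.2
finger_force: 3.9
time: 33.3
tool_pos: [586.4, 17.5, 58.1]
tcp_rot: [3.141, 0.006, -0.096]
contact_force: [-11.5, -0.9, 9.7]
grip_width: 0.1
finger_force: 5.9
```

```bash
python3 -m handwheel '[[[0,0,0],[0.001,0,0],0],[[0,0,0],[0.002,0,0],0],[[0,0,0],[0.003,0,0],0],[[0,0,0],[0.003,0,0],0]]'
python3 -c "
from h import *
c=capture('scene');cv2.imwrite('pics/s3.png',cv2.resize(c['image'][150:370,120:420],(800,587))[:,:,::-1])"
```

```text
time: 33.7
tool_pos: [591.0, 17.0, 58.1]
tcp_rot: [3.141, 0.002, -0.096]
contact_force: [-4.5, -0.6, 4.1]
grip_width: 0.3
finger_force: 2.4
```

View pics/s3.png

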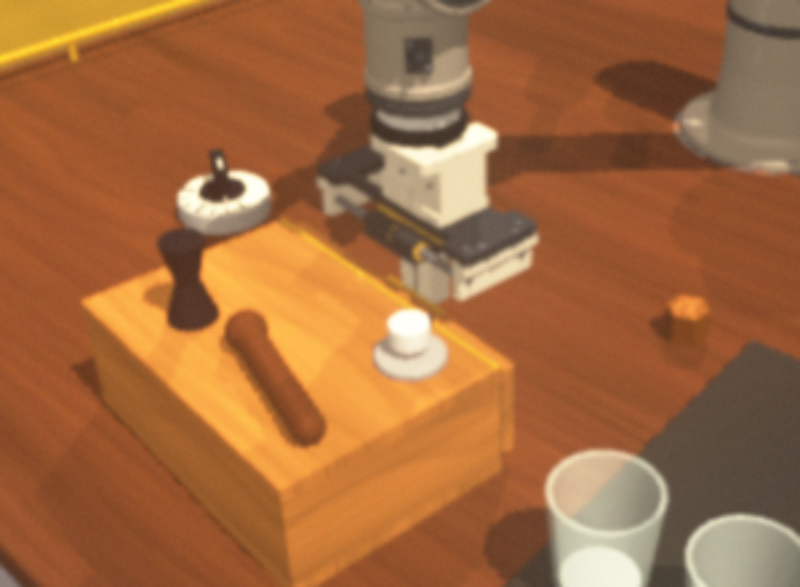

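The force peaked and is dropping, so the detent is being passed; the panel is nearly flush at (505,410). Continue gently.

```bash
python3 -m handwheel '[[[0,0,0],[0.001,0,0],0],[[0,0,0],[0.002,0,0],0],[[0,0,0],[0.003,0,0],0],[[0,0,0],[0.004,0,0],0],[[0,0,0],[0.004,0,0],0]]'
python3 -m handwheel '[[[0,0,0],[0.001,0,0],0],[[0,0,0],[0.002,0,0],0],[[0,0,0],[0.003,0,0],0],[[0,0,0],[0.003,0,0],0]]'
```

```text
time: 34.25
tool_pos: [596.1, 16.6, 58.0]
tcp_rot: [3.142, 0.0, -0.096]
contact_force: [-2.6, 0.1, 3.2]
grip_width: 0.5
finger_force: 1.7
time: 34.65
tool_pos: [596.0, 16.6, 58.0]
tcp_rot: [3.141, 0.007, -0.096]
contact_force: [-14.8, 0.2, 11.2]
grip_width: 0.6
finger_force: 7.1
```

```bash
python3 -m handwheel '[[[0,0,0],[-0.01,0,0],0],[[0,0,0],[-0.05,0,0],0],[[0,0,0],[-0.05,0,-0.05],0],[[0,0,0],[-0.05,0,-0.1],0],[[0,0,0],[-0.05,0,-0.13],0.4],[[0,0,0],[-0.12,0.05,-0.13],0.4],[[0,0,0],[-0.12,0.05,-0.13],0.4],[[0,0,0],[-0.12,0.05,-0.13],0.4],[[0,0,0],[-0.12,0.05,-0.13],0.4]]'
python3 - <<'E'
from h import *
c=capture('top');np.savez("t2.npz",**c)
k=4; im=cv2.resize(c["image"],None,fx=k,fy=k,interpolation=cv2.INTER_CUBIC); h=cv2.cvtColor(im,cv2.COLOR_RGB2HSV)
m=((h[...,2]>110)&(h[...,1]<100)).astype(np.uint8)
a,b=(px(c,[551,-318,23])[0]*k).astype(int); mm=np.zeros_like(m); mm[b-140:b+140,a-140:a+140]=m[b-140:b+140,a-140:a+140]
t=max(cv2.findContours(mm,cv2.RETR_EXTERNAL,cv2.CHAIN_APPROX_NONE)[0],key=cv2.contourArea); t=cv2.convexHull(t)
P=plane(c,(t[:,0]+.5)/k-.5,23)[:,:2].astype(np.float32); print("dial",cv2.fitEllipse(P),cv2.minEnclosingCircle(P))
# dark knob region reprojected on z=63 
C=np.array(cv2.fitEllipse(P)[0]); 
def rect(z,n): # rectified top-down view, 6px/mm, up=+x, left=+y
    g=np.linspace(50,-50,600); X,Y=np.meshgrid(C[0]+g,C[1]+g,indexing='ij')
    q=px(c,np.c_[X.ravel(),Y.ravel(),np.full(X.size,z)]).astype(np.float32).reshape(600,600,2)
    return cv2.remap(c["image"],q[...,0],q[...,1],cv2.INTER_CUBIC)
I=np.hstack([rect(23,'a')[::2,::2],rect(63,'b')[::2,::2]]); cv2.imwrite("pics/rt.png",I[:,:,::-1])
# drawer panel check
W=cloud(c);z=W[...,2]
o=get_obs();print(o["tool_pos"].round(1),o["joint_positions"].round(2))
E
```

```text
time: 35.55
tool_pos: [475.6, -22.3, 188.6]
tcp_rot: [3.142, -0.003, -0.097]
contact_force: [-0.0, 0.2, 0.9]
grip_width: 35.1
finger_force: 0.0
dial ((551.44775390625, -318.7770690917969), (98.43302154541016, 101.2109603881836), 24.015527725219727) ((551.2951049804688, -318.5975341796875), 50.709800720214844)
[476.  -22.  188.5] [-0.21  0.29  1.71  0.    1.14  1.46]
```

View pics/rt.png

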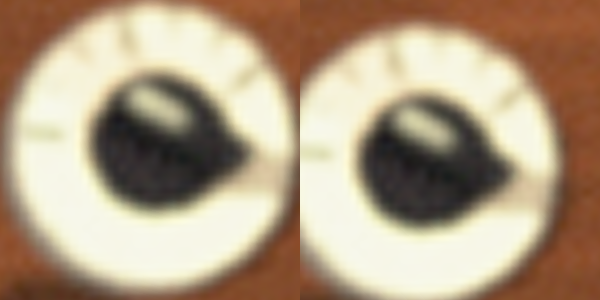

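The rectified dial shows ticks at (42,133), (128,38) and (248,82), with the pointer line running up-left at about 57°. The dial fit is biased by the visible side wall, so refine the centre from the black disc at z=29.

```bash
python3 - <<'E'
from h import *
from scipy.optimize import least_squares as ls
c=dict(np.load("t2.npz")); k=6
a,b=px(c,[553,-321,29])[0].astype(int)-28
im=cv2.resize(c["image"][b:b+56,a:a+56],None,fx=k,fy=k,interpolation=cv2.INTER_CUBIC)
g=cv2.cvtColor(im,cv2.COLOR_RGB2GRAY); m=(g<125).astype(np.uint8)
cen=lambda t:np.array(t)/k
best=[t for t in cv2.findContours(m,cv2.RETR_LIST,cv2.CHAIN_APPROX_NONE)[0] if 150*k<cv2.contourArea(t)<700*k*k and cv2.pointPolygonTest(t,(28*k,28*k),False)>=0]
t=min(best,key=cv2.contourArea)
P=plane(c,(t[:,0]+.5)/k-.5+[a,b],29)[:,:2]
C=np.array([553.,-321.])
for _ in range(5):
    e=P-C; th=np.degrees(np.arctan2(e[:,1],e[:,0])); s=((th>100)|(th<-130)) # camera-facing side
    r=ls(lambda p:np.hypot(*(P[s]-p[:2]).T)-p[2],[*C,25],loss="soft_l1"); C=r.x[:2]
r2=ls(lambda p:np.hypot(*(P[s]-p[:2]).T)-25,C,loss="soft_l1")
print("disc",r.x,r2.x,s.sum()); 
# tick profile on z=23 dial about centre
for C in (r.x[:2],r2.x):
    A=np.arange(110,-90,-1.5); G=cv2.cvtColor(c["image"],cv2.COLOR_RGB2GRAY).astype(np.float32); prof=0
    for rad in (34,36,38,40):
        q=px(c,np.c_[C[0]+rad*np.cos(np.radians(A)),C[1]+rad*np.sin(np.radians(A)),np.full(len(A),23)]).astype(np.float32)
        prof=prof+cv2.remap(G,q[:,None,0],q[:,None,1],cv2.INTER_CUBIC)[:,0]/4
    d=cv2.GaussianBlur(prof[:,None],(1,31),8)[:,0]-prof
    i=[j for j in range(1,len(A)-1) if d[j]>d[j-1] and d[j]>=d[j+1] and d[j]>3]
    print([(A[j],round(float(d[j]),0)) for j in i])
E
```

```text
disc [ 553.55006457 -320.45123467   22.46630798] [ 556.41705921 -321.21601249] 99
[(np.float64(84.5), 17.0), (np.float64(38.0), 8.0), (np.float64(15.5), 23.0), (np.float64(-31.0), 4.0), (np.float64(-53.5), 23.0)]
[(np.float64(89.0), 17.0), (np.float64(42.5), 10.0), (np.float64(17.0), 22.0), (np.float64(-8.5), 6.0), (np.float64(-32.5), 10.0), (np.float64(-56.5), 24.0)]
```

```bash
python3 -m handwheel '[[[0,0,-62.5],[0.1058,0.29,0],0.4],[[0,0,-62.5],[0.1058,0.29,0],0.4],[[0,0,-62.5],[0.1058,0.29,0],0.4],[[0,0,-62.5],[0.1058,0.29,0],0.4],[[0,0,-62.5],[0.1058,0.29,0],0.4],[[0,0,-62.5],[0.1058,0.29,0],0.4],[[0,0,-62.5],[0.1058,0.29,0],0.4],[[0,0,-62.5],[0.1058,0.29,0.04],0.4],[[0,0,-62.5],[0.1058,0.29,0.08],0.4],[[0,0,-62.5],[0.1058,0.29,0.1],0.4],[[0,0,-62.5],[0.1058,0.29,0.1],0.4],[[0,0,-62.5],[0.1058,0.29,0.1],0.4]]'
python3 -c "
from h import *
go(553.5,-320.8,36,57)
print(get_obs()['joint_positions'].round(2))"
```

```text
time: 36.8
tool_pos: [553.5, -320.8, 88.1]
tcp_rot: [3.141, -0.0, 0.995]
contact_force: [-0.4, 0.9, 1.3]
grip_width: 36.4
finger_force: 0.0
turn z 0.0 shift x 0.0000 y -0.0000 z 0.0521
[-0.65  0.68  1.36  0.    1.1  -0.07]
```

```bash
python3 -m handwheel '[[[0,0,0],[0,0,0.03],0.4],[[0,0,0],[0,0,0.052],0.4],[[0,0,0],[0,0,0.052],0.4],[[0,0,0],[0,0,0.052],0.2],[[0,0,0],[0,0,0.052],0.08],[[0,0,0],[0,0,0.052],0.08],[[0,0,0],[0,0,0.052],0.08],[[0,0,0],[0,0,0.052],0.08]]'
python3 -c "
from h import *
o=get_obs();print(o['moment'],o['tcp_rot'])"
```

```text
time: 37.6
tool_pos: [553.8, -322.2, 38.0]
tcp_rot: [3.136, 0.001, 0.995]
contact_force: [2.6, -4.4, 6.4]
grip_width: 13.8
finger_force: 30.0
[-0.55834767 -0.46152657 -0.00416058] [3.13611313e+00 6.54383366e-04 9.94574230e-01]
```

```bash
python3 -m handwheel '[[[0,0,8],[0,0.0015,0],0.08],[[0,0,16],[0,0.0015,0],0.08],[[0,0,24],[0,0.0015,0],0.08],[[0,0,32],[0,0.0015,0],0.08],[[0,0,40],[0,0.0015,0],0.08],[[0,0,48],[0,0.0015,0],0.08],[[0,0,56],[0,0.0015,0],0.08],[[0,0,64],[0,0.0015,0],0.08],[[0,0,72],[0,0.0015,0],0.08],[[0,0,80],[0,0.0015,0],0.08],[[0,0,80],[0,0.0015,0],0.08]]'
python3 -c "
from h import *
o=get_obs();print(o['moment'],o['tcp_rot'])"
```

```text
time: 38.7
tool_pos: [552.7, -318.2, 37.9]
tcp_rot: [-3.138, 0.004, -0.405]
contact_force: [-5.6, 12.2, 18.3]
grip_width: 14.0
finger_force: 30.0
[2.14982152 0.91898736 0.02422306] [-3.13795584  0.00429182 -0.40502307]
```

```bash
python3 -m handwheel '[[[0,0,0],[0,-0.0023,-0.0015],0.08],[[0,0,8],[0,-0.0023,-0.0015],0.08],[[0,0,16],[0,-0.0023,-0.0015],0.08],[[0,0,24],[0,-0.0023,-0.0015],0.08],[[0,0,30],[0,-0.0023,-0.0015],0.08],[[0,0,34],[0,-0.0023,-0.0015],0.08],[[0,0,38],[0,-0.0023,-0.0015],0.08],[[0,0,38],[0,-0.0023,-0.0015],0.08]]'
python3 -c "
from h import *
o=get_obs();print(o['moment'],o['tcp_rot'])"
```

```text
time: 39.5
tool_pos: [554.1, -316.5, 38.0]
tcp_rot: [-3.141, 0.005, -1.066]
contact_force: [-0.9, 8.7, 7.0]
grip_width: 13.9
finger_force: 30.0
[1.58832961 0.08313244 0.00854851] [-3.14088333  0.00478933 -1.066368  ]
```

```bash
python3 -m handwheel '[[[0,0,3],[0,0,0],0.08],[[0,0,6],[0,0,0],0.08],[[0,0,6],[0,0,0],0.08]]'
python3 -c "
from h import *
o=get_obs();print(o['moment'],np.degrees(o['tcp_rot'][2]))"
python3 -m handwheel '[[[0,0,2],[0,0,0],0.08],[[0,0,4],[0,0,0],0.08],[[0,0,4],[0,0,0],0.08]]'
python3 -c "
from h import *
o=get_obs();print(o['moment'],np.degrees(o['tcp_rot'][2]))"
```

```text
time: 39.8
tool_pos: [554.4, -316.4, 38.0]
tcp_rot: [-3.141, 0.005, -1.171]
contact_force: [0.8, 9.3, 7.0]
grip_width: 13.9
finger_force: 30.0
[ 1.65121179 -0.16065552 -0.05564031] -67.06884428095074
time: 40.1
tool_pos: [554.5, -316.3, 38.0]
tcp_rot: [-3.141, 0.005, -1.24]
contact_force: [1.5, 9.6, 6.1]
grip_width: 13.5
finger_force: 30.0
[ 1.74813405 -0.25327639  0.11045173] -71.01871277246329
```

```bash
python3 -m handwheel '[[[0,0,2],[0,0,0],0.08],[[0,0,4],[0,0,0],0.08],[[0,0,4],[0,0,0],0.08]]' | grep -v pos
python3 -c "
from h import *
o=get_obs();print(o['moment'],np.degrees(o['tcp_rot'][2]),o['tau'][5])
c=capture('top');np.savez('t3.npz',**c)"
```

```text
time: 40.4
tcp_rot: [-3.142, 0.004, -1.308]
contact_force: [1.7, 8.7, 6.4]
grip_width: 14.8
finger_force: 31.7
[ 1.62468894 -0.31614563  0.81049276] -74.923579494787 1.1298024281859398
```

```bash
python3 -m handwheel '[[[0,0,-8],[0,0,0],0.08],[[0,0,-16],[0,0,0],0.08],[[0,0,-24],[0,0,0],0.08],[[0,0,-32],[0,0,0],0.08],[[0,0,-40],[0,0,0],0.08],[[0,0,-48],[0,0,0],0.08],[[0,0,-56],[0,0,0],0.08],[[0,0,-64],[0,0,0],0.08],[[0,0,-72],[0,0,0],0.08],[[0,0,-80],[0,0,0],0.08],[[0,0,-85],[0,0,0],0.08],[[0,0,-85],[0,0,0],0.08]]' 
python3 -c "
from h import *
o=get_obs();print(o['moment'],np.degrees(o['tcp_rot'][2]),o['tau'][5])"
```

```text
time: 41.65
tool_pos: [552.6, -319.9, 38.0]
tcp_rot: [-3.141, 0.003, 0.177]
contact_force: [-5.8, -2.6, 6.2]
grip_width: 14.1
finger_force: 29.9
[-0.43373157  1.0026556   0.03533208] 10.14250700542176 -0.7813701219856739
```

```bash
python3 -m handwheel '[[[0,0,-2.5],[0,0,0],0.08],[[0,0,-5],[0,0,0],0.08],[[0,0,-5],[0,0,0],0.08],[[0,0,-5],[0,0,0],0.08]]' 
python3 -c "
from h import *
o=get_obs();print(o['moment'],np.degrees(o['tcp_rot'][2]))"
python3 -m handwheel '[[[0,0,0],[0,0,0],0.2],[[0,0,0],[0,0,0],0.35],[[0,0,0],[0,0,0],0.4],[[0,0,0],[0,0,0],0.4],[[0,0,0],[0,0,-0.03],0.4],[[0,0,0],[0,0,-0.08],0.4],[[0,0,0],[-0.05,0,-0.13],0.4],[[0,0,0],[-0.1,-0.05,-0.13],0.4],[[0,0,0],[-0.15,-0.05,-0.13],0.4],[[0,0,0],[-0.18,-0.05,-0.13],0.4],[[0,0,0],[-0.18,-0.05,-0.13],0.4],[[0,0,0],[-0.18,-0.05,-0.13],0.4]]'
python3 - <<'E'
from h import *
c=capture('top');s=capture('scene');np.savez("t4.npz",**c);np.savez("s4.npz",**s)
C=np.array([554,-320.]); 
def rect(c,z):
    g=np.linspace(50,-50,400); X,Y=np.meshgrid(C[0]+g,C[1]+g,indexing='ij')
    q=px(c,np.c_[X.ravel(),Y.ravel(),np.full(X.size,z)]).astype(np.float32).reshape(400,400,2)
    return cv2.remap(c["image"],q[...,0],q[...,1],cv2.INTER_CUBIC)
cv2.imwrite("pics/rt4.png",np.hstack([rect(c,23),rect(c,63)])[:,:,::-1])
cv2.imwrite("pics/s4.png",s["image"][:,:,::-1])
E
```

```text
time: 42.05
tool_pos: [552.7, -320.2, 38.0]
tcp_rot: [-3.141, 0.003, 0.262]
contact_force: [-6.0, -3.8, 4.9]
grip_width: 13.4
finger_force: 29.9
[-6.15397815e-01  1.00079775e+00  3.28303080e-04] 14.99920812228806
time: 43.25
tool_pos: [366.9, -318.1, 168.1]
tcp_rot: [3.141, -0.001, 0.26]
contact_force: [0.1, 1.0, 0.4]
grip_width: 36.8
finger_force: 0.0
```

View pics/rt4.png

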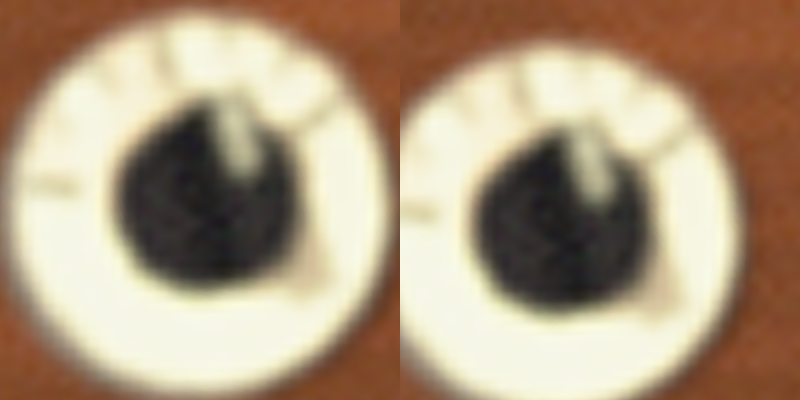

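View pics/s4.png

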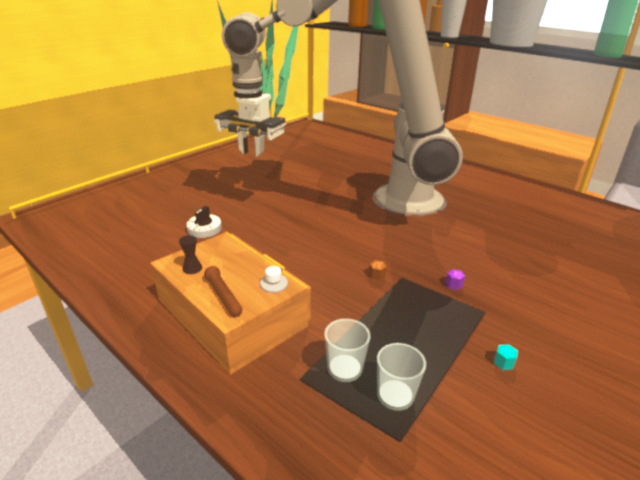

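The drawer is shut, the cap is up and the bystanders are in place. The pointer sits near the 15 mark; measure its line numerically.

```bash
python3 - <<'E'
from h import *
for f in("t2.npz","t4.npz"):
    c=dict(np.load(f)); g=np.linspace(30,-30,361); C=[553.7,-320.5]; X,Y=np.meshgrid(C[0]+g,C[1]+g,indexing='ij')
    q=px(c,np.c_[X.ravel(),Y.ravel(),np.full(X.size,63)]).astype(np.float32).reshape(361,361,2)
    G=cv2.cvtColor(cv2.remap(c["image"],q[...,0],q[...,1],cv2.INTER_CUBIC),cv2.COLOR_RGB2GRAY).astype(float)
    # brightest ridge: for each radius from axis, centroid across angles within +-35deg of guess
    a0=57 if f=="t2.npz" else 15; out=[]
    for r in np.arange(4,17,1.):
        A=np.radians(np.arange(a0-45,a0+46,1.)); p=np.c_[C[0]+r*np.cos(A),C[1]+r*np.sin(A),np.full(len(A),63)]
        u=px(c,p).astype(np.float32); v=cv2.remap(cv2.cvtColor(c["image"],cv2.COLOR_RGB2GRAY).astype(np.float32),u[:,None,0],u[:,None,1],cv2.INTER_CUBIC)[:,0]
        i=np.argmax(v); w=np.clip(v-0.6*v[i],0,None)*(np.abs(np.degrees(A)-np.degrees(A[i]))<25); m=(w*A).sum()/w.sum()
        out.append((r,round(np.degrees(m),1),int(v[i])))
    print(f,out)
    P=np.array([(r*np.cos(np.radians(a)),r*np.sin(np.radians(a))) for r,a,_ in out if r>=5]); d=np.polyfit(P[:,0],P[:,1],1) if f=="t4.npz" else np.polyfit(P[:,1],P[:,0],1)
    print("line", np.degrees(np.arctan(d[0])) if f=="t4.npz" else 90-np.degrees(np.arctan(d[0])), "offset",d[1])
E
```

```text
t2.npz [(np.float64(4.0), np.float64(63.9), 164), (np.float64(5.0), np.float64(60.3), 173), (np.float64(6.0), np.float64(62.5), 183), (np.float64(7.0), np.float64(63.2), 189), (np.float64(8.0), np.float64(62.8), 190), (np.float64(9.0), np.float64(63.0), 190), (np.float64(10.0), np.float64(62.1), 192), (np.float64(11.0), np.float64(62.2), 194), (np.float64(12.0), np.float64(62.3), 197), (np.float64(13.0), np.float64(62.6), 201), (np.float64(14.0), np.float64(62.2), 202), (np.float64(15.0), np.float64(62.0), 201), (np.float64(16.0), np.float64(62.0), 202)]
line 62.08394620366711 offset -0.04135202505233666
t4.npz [(np.float64(4.0), np.float64(14.0), 171), (np.float64(5.0), np.float64(13.0), 176), (np.float64(6.0), np.float64(12.5), 179), (np.float64(7.0), np.float64(13.6), 179), (np.float64(8.0), np.float64(13.7), 180), (np.float64(9.0), np.float64(14.2), 184), (np.float64(10.0), np.float64(14.4), 188), (np.float64(11.0), np.float64(13.7), 192), (np.float64(12.0), np.float64(12.6), 196), (np.float64(13.0), np.float64(11.6), 199), (np.float64(14.0), np.float64(-17.4), 199), (np.float64(15.0), np.float64(-17.4), 224), (np.float64(16.0), np.float64(-17.9), 237)]
line -28.857064452198312 offset 5.999592699106978
```

```bash
python3 -c "
from plant import *
print(close_job())"
```

```text
the job is handed in; nothing more can be done
None
```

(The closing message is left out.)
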